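# Clear the corner fixture and hold the bracket home in it

## Task

Two sawn offcuts were left lying on the corner fixture: first put both of them in the small plastic tray and let go of them. Then set the T-shaped bracket flat on the fixture plate, its long side along the side fence, push it home into the corner so that it is square and pressed firmly against both fences at once, and finish while still holding it pressed there. Leave the petri dish and the tally counter where they are.

Things in the scene. Friction and masses are not known exactly. Their poses are not given: they have to be found in the camera images.
- fixture: Corner fixture, fixed to the worktop: steel plate 120 (its x) x 110 (its y) x 10 mm thick, with two low aluminium fences standing 12 mm above the plate along its +x and +y edges. Origin: centre of the plate's underside, on the worktop; z up. Free plate area in its frame: x from -60 to +46 mm, y from -55 to +41 mm. It stays where it is but starts in different places and turned by up to 0.25 rad
- far_fence: The fence along the plate's +x edge (away from the robot), aluminium bar 14 x 110 x 12 mm, fixed; its inner face is the plane x = +46 mm of the fixture. Origin: centre of its underside
- side_fence: The side fence along the plate's +y edge (the robot's left), aluminium bar 98 x 14 x 12 mm, fixed; its inner face is the plane y = +41 mm of the fixture. It stops 6 mm short of the far fence (relief gap, open corner). Origin: centre of its underside
- corner (a point): The corner of the fixture: where the inner planes of both fences meet, on the plate's top (10 mm above the worktop). Axes as the fixture's
- seat (a point): Where the bracket's centre is when it stands on the plate touching both fences, its long side along the side fence: 28 mm from the far fence, 20 mm from the side fence, 25 mm above the plate's top. Axes as the fixture's
- bracket_center (a point): Centre of the loose machined aluminium bracket, 25 mm above its underside. Upside-down T in section: a flat base 56 (its x) x 40 (its y) x 16 mm high with an upright rib 56 long (x) x 14 mm thick (y) along the middle, from 16 to 50 mm above the underside. 0.14 to 0.28 kg. z up, x along the rib; a half turn makes no difference. It is best pinched by the rib
- offcut_a_center (a point): Centre of a loose sawn grey plastic offcut lying on the fixture plate near the corner: block 28 (its x) x 20 (its y) x 22 mm high with a small low stub, 6 mm long, out of its +x end; 11 mm above its underside; z up
- offcut_b_center (a point): Centre of a second loose offcut lying farther from the corner on the same plate: the same block, 28 (x) x 20 (y) x 22 mm high, but the stub is on its -x end; 11 mm above its underside; z up
- tray: Small pale open plastic tray, fixed, 96 (its x) x 147 (its y) x 32 mm high, inner floor about 84 x 136 mm, 2 mm above the worktop, walls up to 30 mm. Origin: centre of its underside; z up
- petri: Bystander: covered petri dish, 60 mm across, 15 mm high, loose. Origin: centre of its underside
- counter: Bystander: small hand tally counter, 57 x 70 x 21 mm, loose. Origin: centre of its underside
- microscope: Obstacle to keep clear of: tall microscope, fixed, standing to the left of the work. From its origin (on the worktop) it reaches about 230 mm towards the robot (eyepieces, 380 to 475 mm high), 230 mm away from it and 80 mm to either side
Things that resemble listed ones, but are neither listed nor needed, are in the scene too. Of the things that look like the part that bears bracket_center, the larger one is meant. Leave any green look-alike of the part that bears offcut_b_center alone.

How it is judged:
On the way, in this order (a step that is already met when the one before it is completed fails the run):
1. both offcuts lie in the tray, let go of (x of offcut_a_center in the frame of tray between -0.044 and 0.044 m and y of offcut_a_center in the frame of tray between -0.07 and 0.07 m and z of each of offcut_a_center, offcut_b_center in the frame of tray below 0.05 m and linear speed of each of offcut_a, offcut_b below 0.03 m/s and contact force between the fingers and offcut_a below 0.1 N and x of offcut_b_center in the frame of tray between -0.044 and 0.044 m and y of offcut_b_center in the frame of tray between -0.07 and 0.07 m and contact force between the fingers and offcut_b below 0.1 N), for 0.2 s.
2. the bracket is seated in the corner, pressed against both fences (x of bracket_center in the frame of seat between -0.0025 and 0.0025 m and y of bracket_center in the frame of seat between -0.0025 and 0.0025 m and z of bracket_center in the frame of seat between -0.003 and 0.003 m and angle between the x axis of bracket_center and the x axis of fixture, either way round below 0.05 rad and angle between bracket_center's own z axis and vertical below 0.06 rad and linear speed of bracket below 0.01 m/s and contact force between bracket and far_fence above 1.5 N and contact force between bracket and side_fence above 1.5 N and contact force between the fingers and bracket above 1.5 N), for 0.2 s.
At the end, for the whole second after the job is handed in: Offcuts lie still in the tray, let go of. The bracket stands flat and still on the plate, square (0.05 rad), long side along the side fence, centre within 2.5 mm of the seat, each fence pressed with over 1.5 N, and the fingers still holding or pushing it with over 1.5 N, all through the last second (all of step 1 and all of step 2); the arm keeps its last pose, push and grip.
It fails at once if the petri dish is moved by more than 30 mm (distance of petri from where it was at the start of the episode above 0.03 m).
It fails at once if the tally counter is moved by more than 30 mm (distance of counter from where it was at the start of the episode above 0.03 m).
It also fails if it takes over 69 s, if anything falls off the work surface, if the arm or the gripper's body presses on something with over 40 N, if the wrist force passes 120 N, or if a joint passes its speed limit or range.

## Robot

A 6-joint arm with a two-finger parallel gripper is mounted at the origin on a cart in front of the work surface, level with it; the furniture and walls round the work are solid. World frame = base frame: x ahead of the robot, y to its left, z up, the work surface at z = 0. Lengths are in m, angles in rad, forces in N, time in s.
With the tool pointing down it reaches from about 0.25 to 0.725 m from the base axis. Payload 4 kg.
Tool frame: the origin (TCP) lies between the finger pads; the fingertips stand 17 mm ahead of it and the grasp point (between the pads) lies 2 mm behind it; z points along the fingers, y is the direction in which the jaws open and shut (so a half turn about z gives the same grasp; the last joint's range is limited). The gripper opens to 85 mm and grips with 20 to 120 N. Pads are 22 mm wide; open, the fingers measure 114 mm over their backs; the gripper's body (76 mm by 85 mm) begins 54 mm behind the grasp point. The pads swing forward as they close: fully open they stand 13 mm farther back than shut.
Start: joints at [-1.162, 0.241, 0.005, 1.335, 0, 1.571], TCP at [0.199, -0.459, 0.248] pointing down, gripper open.
Joint ranges: [-2.72, 2.72], [-1.05, 1.87], [-1.09, 1.28], [-1.99, 2.15], [-1.42, 1.44], [-3.14, 3.14]. Speed limits (rad/s): [2.79, 2.79, 3.14, 3.14, 3.14, 3.14].

## Interface

Orientations are given as a unit quaternion [x, y, z, w].
In Python, from workcell import readout, viewer, order gives the robot as it stands. The module is installed in compiled form; this text tells all that it offers.
- The arm moves only by the shell command python3 -m crank 'ROWS'. ROWS is text: rows parted by semicolons, each of 7 numbers parted by spaces: the shift along the tool's x, y, z in m, then the turn, a rotation vector about the tool's x, y, z in rad, then the gripper's target within -1 to 1 (shut at 1, half-way at 0, fully open at -1). A call has 1 to 20 rows; each row shifts and turns the pose as measured when the row begins, along the tool's axes as they then stand; what a row does not reach is not made up. A row lasts 1/12 s, in which the tool goes at most 41.7 mm and 7.16 degrees, less where a joint would pass 70% of its speed; a pose out of reach is approached as far as the arm can. A call with a gripper value outside its range is refused whole. The fingers move at their own pace and stop on an object; the grip force is fixed at half the most. Time passes only in rows, so rows that do not move let the fingers close. It gives the time, the measured TCP pose, the force and the opening at its end, in the units of the state.
- readout.get_obs(): the state, without advancing time (a new reading comes with each control period).
- viewer.camera(name): name is "side" or "top"; returns the picture (420x560x3 uint8, red, green, blue); there is no depth.
- viewer.calibration(name): a dict with "fx", "fy", "cx", "cy" (pixels), "eye" and "rotation" of the camera in the world. Camera axes: x right, y down, z forward; pixel columns grow to the right and rows downward; lengths in m; the calibration is good to about 2 mm. A picture is of the moment at which its call begins. calibration takes no time and is no camera call.
- order.job_done(): hands the job in, once; it reports no verdict.
The state is a dict: "clock": time; "joint_pos": joint angles; "joint_vel": joint speeds; "tau": joint torques, N m; "eef_pos": TCP position; "tool_rot": TCP orientation; "ft_force": force on the tool from outside, world axes, zero at the start; "ft_torque": the same for the moment, N m; "grip_width": finger opening in m.
Only numpy, scipy, OpenCV 4.12 (cv2) and the standard library are available. Lean on these libraries where they do the work, as an engineer would, in place of code of your own. Each camera call takes 0.05 s, during which the arm holds its last target. There are 200 camera calls.

## Working session

There is one attempt and no reset: what is moved stays moved. The work goes in short steps, Python scripts to look and compute and a shell command to move; the robot and the scene stay as the last step left them, time stands still between calls to the robot, and variables do not carry over. Pictures are saved under pics/ and viewed, about 8 in all and at most 12, crops included, and the job is handed in when it is done.

```bash
mkdir -p pics; python3 - <<'E'
from workcell import readout, viewer
import cv2
for n in("top","side"):
    im=viewer.camera(n); cv2.imwrite(f"pics/{n}0.png",im[:,:,::-1])
    print(n,viewer.calibration(n))
print(readout.get_obs())
E
```

```text
top {'fx': 411.5410839546369, 'fy': 411.5410839546369, 'cx': 278.3253146383424, 'cy': 210.1545128350559, 'eye': array([ 0.38247927, -0.0653684 ,  1.12269523]), 'rotation': array([ 0.71352203, -0.69941385,  0.02369312, -0.03384094])}
side {'fx': 441.88947920926375, 'fy': 441.88947920926375, 'cx': 271.29122359228126, 'cy': 206.3105500954738, 'eye': array([-0.07203166, -0.84926164,  0.44006768]), 'rotation': array([ 0.79387223, -0.23887963,  0.16790258, -0.53339679])}
{'clock': 0.1, 'joint_pos': array([-1.16201251e+00,  2.41364649e-01,  3.87858863e-03,  1.33522908e+00,
        2.29043729e-06,  1.57075744e+00]), 'joint_vel': array([ 0.00103642, -0.00050501,  0.00269007, -0.00074288,  0.00094671,
        0.00139692]), 'tau': array([ 1.49026877e-03, -3.73138440e+01,  2.53009790e+01,  1.09073086e-02,
        1.22869478e-04,  5.70392629e-06]), 'eef_pos': array([ 0.19853454, -0.45831076,  0.24749597]), 'tool_rot': array([ 9.79180193e-01,  2.02990710e-01, -1.93593080e-04, -9.39673717e-04]), 'ft_force': array([ 0.02789955, -0.37743402,  1.07249234]), 'ft_torque': array([ 0.03859799, -0.02683098, -0.06310501]), 'grip_width': 0.0851859922656773}
```

View pics/top0.png

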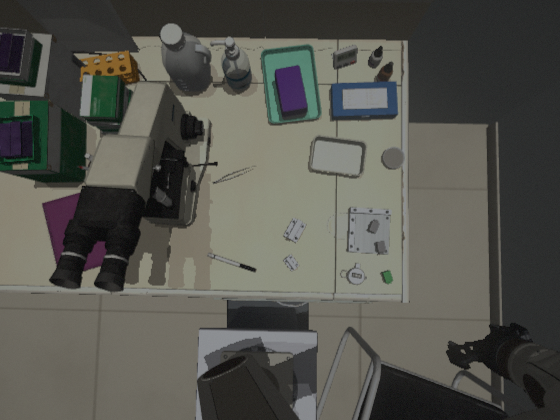

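View pics/side0.png

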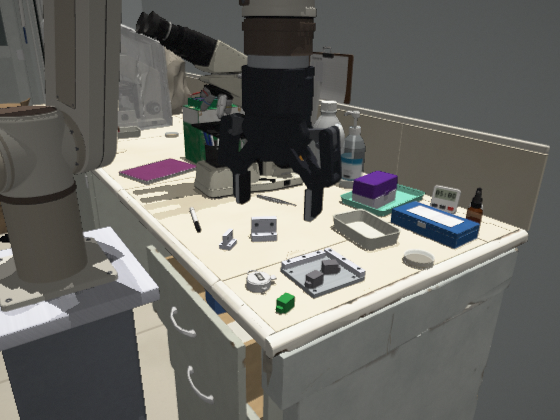

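Top view: the large bracket is at (294,230) and its small look-alike at (291,263). The grey offcuts are at (373,226) and (380,247), with the green look-alike at (388,277). The tray is at (337,157), the counter at (356,275), and the petri dish is either the faint ring at (336,224) or the disc at (393,158). I'll check with a close crop.

```bash
cat > h.py <<'E'
import numpy as np, cv2
from scipy.spatial.transform import Rotation as R
from workcell import readout, viewer
C={n:viewer.calibration(n) for n in("top","side")}
def ray(n,u,v):
    c=C[n]; d=R.from_quat(c["rotation"]).apply([(u-c["cx"])/c["fx"],(v-c["cy"])/c["fy"],1]); return np.array(c["eye"]),d
def onz(n,u,v,z):
    e,d=ray(n,u,v); return e+d*(z-e[2])/d[2]
def tri(a,b):
    e1,d1=ray("top",*a); e2,d2=ray("side",*b)
    s=np.linalg.lstsq(np.stack([d1,-d2],1),e2-e1,rcond=None)[0]
    p,q=e1+s[0]*d1,e2+s[1]*d2; return (p+q)/2,np.linalg.norm(p-q)
def proj(n,p):
    c=C[n]; q=R.from_quat(c["rotation"]).inv().apply(np.array(p)-c["eye"]); return np.array([q[0]/q[2]*c["fx"]+c["cx"],q[1]/q[2]*c["fy"]+c["cy"]])
def shot(n,name,x0,y0,x1,y1,k):
    im=viewer.camera(n)[:,:,::-1].copy(); cv2.imwrite(f"pics/raw_{name}.png",im)
    c=cv2.resize(im[y0:y1,x0:x1],None,fx=k,fy=k,interpolation=cv2.INTER_CUBIC); c=cv2.convertScaleAbs(c,alpha=1.0)
    cv2.imwrite(f"pics/{name}.png",c); return im
E
python3 - <<'E'
from h import *
print(R.from_quat(C["top"]["rotation"]).as_matrix().round(3))
shot("top","c1",275,190,405,290,6)
shot("side","c2",200,205,400,320,4)
E
```

```text
[[ 0.021 -0.996  0.081]
 [-1.    -0.019  0.015]
 [-0.014 -0.081 -0.997]]
```

View pics/c1.png

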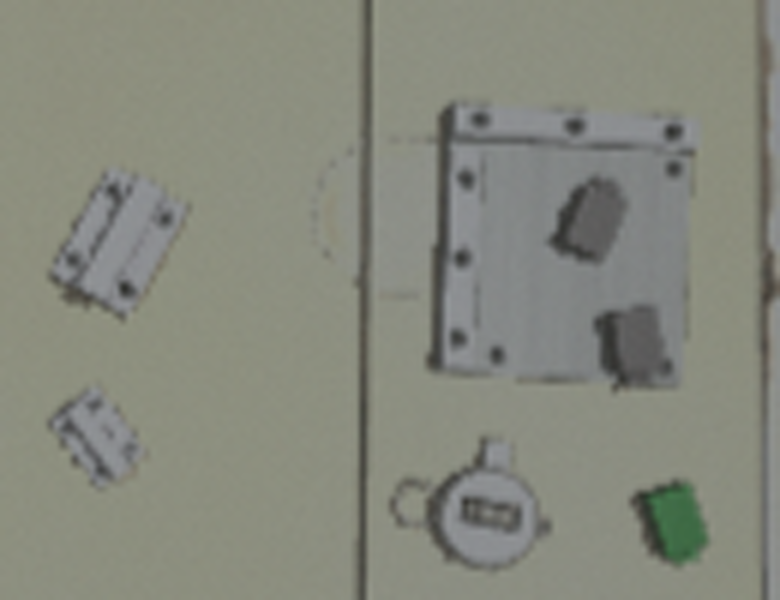

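View pics/c2.png

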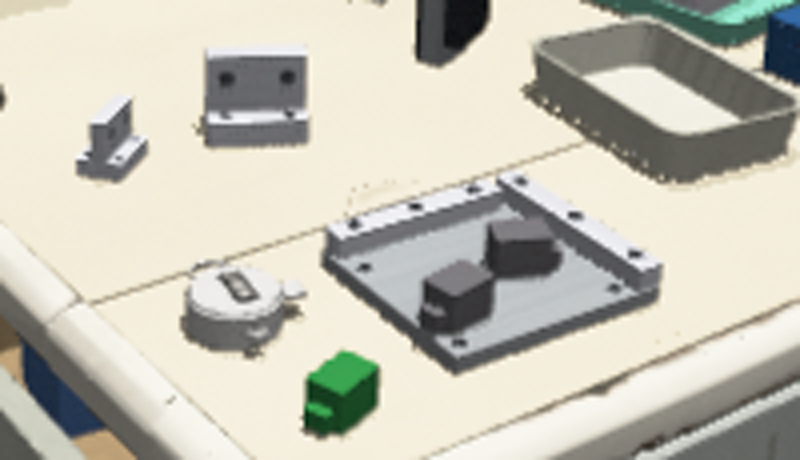

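The crops settle it: the ring is only a mark on the table, so the petri dish is the disc at (393,158). Bracket is the larger T at (294,230) and the offcuts are the two grey blocks on the plate. Next: a contrast-stretched collage and a few triangulations.

```bash
python3 - <<'E'
from h import *
t=lambda u,v:(275+u/6-.4,190+v/6-.4); s=lambda u,v:(200+u/4-.4,205+v/4-.4)
for nm,a,b in [("A top",(597,220),(520,233)),("B top",(640,343),(460,280)),
 ("corner outer fence TL",(452,104),(500,178)),("far fence right end",(694,108),(662,262)),("side fence near end outer",(440,368),(326,228)),("plate near right",(680,385),(456,364))]:
    p,g=tri(t(*a),s(*b)); print(nm,p.round(4),"gap",g.round(4))
im=cv2.imread("pics/raw_c1.png")
def cr(x0,y0,w,h,k=12):
    c=im[y0:y0+h,x0:x0+w].astype(float); lo,hi=np.percentile(c,1),np.percentile(c,99.5)
    c=np.clip((c-lo)/(hi-lo)*255,0,255).astype(np.uint8); return cv2.resize(c,None,fx=k,fy=k,interpolation=cv2.INTER_NEAREST)
a=cr(278,214,32,32); b=cr(361,217,32,41)
a=cv2.copyMakeBorder(a,0,b.shape[0]-a.shape[0],0,0,cv2.BORDER_CONSTANT)
cv2.imwrite("pics/c3.png",np.hstack([a,b]))
# tray: bright floor mask
bt=im[130:185,300:375].max(2); 
m=(bt>170).astype(np.uint8); print("tray mask",m.sum())
for z in(.032,): print("tray corners@rim",[onz("top",u,v,z)[:2].round(3) for u,v in((315,136),(364,141),(360,178),(309,171))])
print("petri",onz("top",393,158,.015).round(3),"counter",onz("top",356,275,.02).round(3))
E
```

```text
A top [ 0.4338 -0.3036  0.0289] gap 0.0005
B top [ 0.3807 -0.3227  0.03  ] gap 0.0021
corner outer fence TL [ 0.4822 -0.239   0.0167] gap 0.007
far fence right end [ 0.4847 -0.3483  0.0192] gap 0.001
side fence near end outer [ 0.3679 -0.2366  0.0201] gap 0.0022
plate near right [ 0.3618 -0.346   0.0055] gap 0.0009
tray mask 0
tray corners@rim [array([ 0.674, -0.144]), array([ 0.662, -0.275]), array([ 0.562, -0.265]), array([ 0.578, -0.129])]
petri [ 0.621 -0.357  0.015] counter [ 0.304 -0.258  0.02 ]
```

View pics/c3.png

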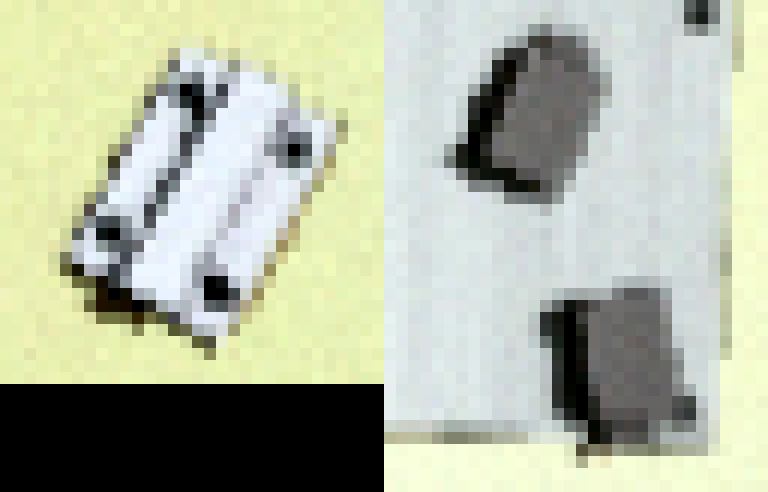

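The collage shows rectangular outlines, in c3 pixels. Offcut A's top is centred near (545,125) with its stub upward, B's near (635,355). The bracket base corners are at (185,55), (335,130), (210,345) and (70,265). I'll convert these and plan the first reach.

```bash
cat >> h.py <<'E'
def plan(x,y,z,yaw):
    o=readout.get_obs(); r=R.from_quat(o["tool_rot"]); g=R.from_matrix(np.array([[np.cos(yaw),np.sin(yaw),0],[np.sin(yaw),-np.cos(yaw),0],[0,0,-1]]))
    d=np.array([x,y,z])-o["eef_pos"]; t=(r.inv()*g).as_rotvec()
    print("turn",t.round(3),"| shift after turn(mm)",(1e3*g.inv().apply(d)).round(1),"| shift before",(1e3*r.inv().apply(d)).round(1),"|n",np.linalg.norm(d).round(3))
def st():
    o=readout.get_obs(); x=R.from_quat(o["tool_rot"]).as_matrix()
    print("t",round(o["clock"],2),"p",o["eef_pos"].round(4),"yaw",round(np.arctan2(x[1,0],x[0,0]),4),"zax",x[:,2].round(3),"F",o["ft_force"].round(2),"T",o["ft_torque"].round(2),"w",round(o["grip_width"],4))
E
python3 - <<'E'
from h import *
L=lambda u,v:(278+u/12-.5,214+v/12-.5); Rr=lambda u,v:(361+(u-384)/12-.5,217+v/12-.5)
t=lambda u,v:(275+u/6-.4,190+v/6-.4); s=lambda u,v:(200+u/4-.4,205+v/4-.4)
def yw(a,b): return round(float(np.arctan2(b[1]-a[1],b[0]-a[0])),3)
print("A",onz("top",*Rr(545,125),.032),yw(onz("top",*Rr(558,197),.032),onz("top",*Rr(605,80),.032)))
print("B",onz("top",*Rr(635,357),.032),yw(onz("top",*Rr(690,410),.032),onz("top",*Rr(660,290),.032)))
b=[onz("top",*L(*q),.016) for q in((185,55),(335,130),(210,345),(70,265))]
print("br",np.mean(b,0),yw(b[2],b[1]),yw(b[3],b[0]),[np.linalg.norm(b[i]-b[(i+1)%4]).round(3) for i in range(4)])
print("rib top tri",tri(L(192,195),s(257,50)))
f=lambda u,v:onz("top",*t(u,v),.022)
print("fix: TL",f(450,104),"TR",f(696,116),"near-left",f(437,362))
print("yaw far",yw(f(696,116),f(450,104))-np.pi/2,"side",yw(f(437,362),f(450,104)), "seam", yw(onz("top",*t(692,152),.01),onz("top",*t(460,142),.01))-np.pi/2)
print("tray rim tri",tri((364,141),s(798,108)),tri((315,137),s(652,20)))
plan(.435,-.304,.13,-.37)
E
```

```text
A [ 0.43176743 -0.30224906  0.032     ] -0.377
B [ 0.38127519 -0.32200632  0.032     ] 0.246
br [ 0.41981867 -0.09220373  0.016     ] -0.51 -0.482 [np.float64(0.038), np.float64(0.056), np.float64(0.036), np.float64(0.054)]
rib top tri (array([ 0.4213607 , -0.0908545 ,  0.04830503]), np.float64(0.004476487253151085))
fix: TL [ 0.48446985 -0.239395    0.022     ] TR [ 0.48121172 -0.34881547  0.022     ] near-left [ 0.36966013 -0.23439254  0.022     ]
yaw far -0.029796326794896633 side -0.044 seam -0.023796326794896627
tray rim tri (array([ 0.66293731, -0.27558165,  0.02522634]), np.float64(0.002815581631750276)) (array([ 0.67384439, -0.14553277,  0.02935991]), np.float64(0.0054175791997882194))
turn [-0.001  0.001  0.779] | shift after turn(mm) [ 164.5 -229.5  117.7] | shift before [278.3 -47.6 117.8] |n 0.306
```

```bash
python3 -m crank '0 0 0.01 0 0 0.0975 -1;0 0 0.01 0 0 0.0975 -1;0 0 0.01 0 0 0.0975 0;0 0 0.01 0 0 0.0975 0;0 0 0.01 0 0 0.0975 0;0 0 0.01 0 0 0.0975 0;0 0 0.01 0 0 0.0975 0;0 0 0.01 0 0 0.0975 0;0.02 -0.0287 0.005 0 0 0 0;0.02 -0.0287 0.005 0 0 0 0;0.02 -0.0287 0.005 0 0 0 0;0.02 -0.0287 0.005 0 0 0 0;0.02 -0.0287 0.005 0 0 0 0;0.02 -0.0287 0.005 0 0 0 0;0.02 -0.0287 0.005 0 0 0 0;0.02 -0.0287 0.005 0 0 0 0'; python3 - <<'E'
from h import *
st(); plan(.433,-.3025,.033,-.375)
E
```

```text
clock: 1.53
eef_pos: [0.4401, -0.3116, 0.1196]
tool_rot: [0.977, -0.213, -0.002, 0.0]
ft_force: [0.7, 0.5, -0.2]
grip_width: 0.0428
t 1.53 p [ 0.4401 -0.3116  0.1196] yaw -0.4297 zax [-0.005  0.001 -1.   ] F [ 0.7   0.46 -0.17] T [-0.05  0.   -0.02] w 0.0428
turn [ 0.001  0.005 -0.055] | shift after turn(mm) [-10.   -5.9  86.6] | shift before [-9.9 -5.4 86.7] |n 0.087
```

```bash
python3 -m crank '-0.005 -0.003 0 0 0.004 -0.05 0;-0.005 -0.003 0.01 0 0 0 0;0 0 0.02 0 0 0 0;0 0 0.02 0 0 0 0;0 0 0 0 0 0 0'; python3 - <<'E'
from h import *
st(); plan(.433,-.3025,.033,-.375)
shot("side","c4",230,190,400,310,4)
E
```

```text
clock: 1.95
eef_pos: [0.4419, -0.2956, 0.0667]
tool_rot: [0.984, -0.18, 0.001, -0.0]
ft_force: [-1.2, 1.1, -0.1]
grip_width: 0.0426
t 1.95 p [ 0.4419 -0.2956  0.0667] yaw -0.3621 zax [ 0.003 -0.    -1.   ] F [-1.22  1.13 -0.09] T [0.09 0.06 0.04] w 0.0426
turn [-0.001 -0.002  0.013] | shift after turn(mm) [-5.8  9.7 33.7] | shift before [-6.   9.6 33.6] |n 0.035
```

View pics/c4.png

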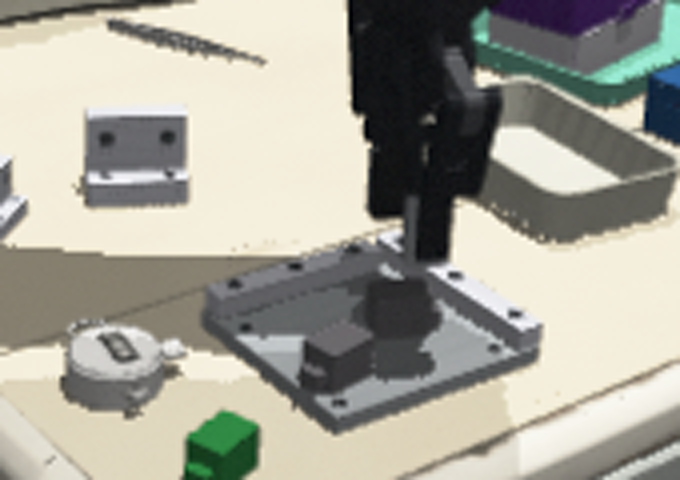

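The fingers straddle offcut A, about 10 mm off to one side. I'll settle, then correct and descend.

```bash
python3 -m crank '0 0 0 0 0 0 0;-0.006 0.0095 0 0 0 0.012 0;0 0 0 0 0 0 0;0 0 0 0 0 0 0'; python3 - <<'E'
from h import *
st(); plan(.433,-.3025,.033,-.375)
E
```

```text
clock: 2.33
eef_pos: [0.4341, -0.3052, 0.0714]
tool_rot: [0.982, -0.187, 0.004, 0.001]
ft_force: [0.8, -0.3, 1.3]
grip_width: 0.0428
t 2.33 p [ 0.4341 -0.3052  0.0714] yaw -0.3763 zax [ 0.007 -0.004 -1.   ] F [ 0.77 -0.29  1.32] T [-0.   -0.01 -0.03] w 0.0428
turn [ 0.001 -0.008 -0.001] | shift after turn(mm) [-2.  -2.2 38.4] | shift before [-2.3 -2.2 38.4] |n 0.038
```

```bash
python3 -m crank '-0.001 -0.002 0.013 0 -0.006 0 0;-0.001 0 0.013 0 0 0 0;0 0 0.009 0 0 0 0;0 0 0.002 0 0 0 0;0 0 0 0 0 0 1;0 0 0 0 0 0 1;0 0 0 0 0 0 1;0 0 0 0 0 0 1;0 0 0 0 0 0 1;0 0 0 0 0 0 1'; python3 - <<'E'
from h import *
st(); plan(.62,-.175,.15,-.075)
E
```

```text
clock: 3.17
eef_pos: [0.4349, -0.3051, 0.0349]
tool_rot: [0.982, -0.188, 0.004, 0.002]
ft_force: [0.5, 0.5, -0.3]
grip_width: 0.0187
t 3.17 p [ 0.4349 -0.3051  0.0349] yaw -0.379 zax [ 0.007 -0.005 -1.   ] F [ 0.48  0.46 -0.32] T [ 0.    0.08 -0.03] w 0.0187
turn [ 0.003 -0.008 -0.304] | shift after turn(mm) [ 174.8 -143.6 -115.1] | shift before [ 124.8 -189.1 -114.5] |n 0.254
```

```bash
python3 -m crank '0 0 -0.03 0 0 0 1;0 0 -0.03 0 0 -0.1 1;0 0 -0.03 0 0 -0.1 1;0 0 -0.015 0 0 -0.1 1;0.025 -0.02 0 0 0 0 1;0.03 -0.025 0 0 0 0 1;0.03 -0.025 0 0 0 0 1;0.03 -0.025 0 0 0 0 1;0.03 -0.025 0 0 0 0 1;0.02 -0.02 0 0 0 0 1;0 0 0 0 0 0 1;0 0 0 0 0 0 1;0 0 0 0 0 0 1'; python3 - <<'E'
from h import *
st(); plan(.6215,-.178,.04,-.1)
E
```

```text
clock: 4.25
eef_pos: [0.6155, -0.1704, 0.1471]
tool_rot: [0.999, -0.034, 0.006, 0.003]
ft_force: [0.1, -0.6, -0.5]
grip_width: 0.0184
t 4.25 p [ 0.6155 -0.1704  0.1471] yaw -0.0681 zax [ 0.011 -0.006 -1.   ] F [ 0.12 -0.64 -0.48] T [ 0.03  0.06 -0.05] w 0.0184
turn [ 0.005 -0.011  0.032] | shift after turn(mm) [  6.7   6.9 107.1] | shift before [  5.3   6.6 107.2] |n 0.107
```

```bash
python3 -m crank '0.006 0.006 0.02 0.004 -0.01 0.03 1;0 0 0.03 0 0 0 1;0 0 0.03 0 0 0 1;0 0 0.02 0 0 0 1;0 0 0.005 0 0 0 1;0 0 0 0 0 0 1;0 0 0 0 0 0 0.15;0 0 0 0 0 0 0.15;0 0 0 0 0 0 0.15;0 0 0 0 0 0 0.15;0 0 -0.03 0 0 0 0.15;0 0 -0.03 0 0 0 0.15;0 0 -0.03 0 0 0 0.15;0 0 -0.01 0 0 0 0.15;0 0 0 0 0 0 0.15;0 0 0 0 0 0 0.15'; python3 - <<'E'
from h import *
st(); plan(.383,-.3225,.11,.245)
shot("top","c5",295,120,415,270,4)
E
```

```text
clock: 5.58
eef_pos: [0.6194, -0.1866, 0.1576]
tool_rot: [0.998, -0.056, 0.009, 0.003]
ft_force: [-0.2, -0.2, -0.1]
grip_width: 0.0359
t 5.58 p [ 0.6194 -0.1866  0.1576] yaw -0.1113 zax [ 0.017 -0.008 -1.   ] F [-0.17 -0.16 -0.06] T [0.03 0.03 0.02] w 0.0359
turn [ 0.009 -0.017 -0.356] | shift after turn(mm) [-262.3   74.5   47.6] | shift before [-220.7  161.    44.5] |n 0.277
```

View pics/c5.png

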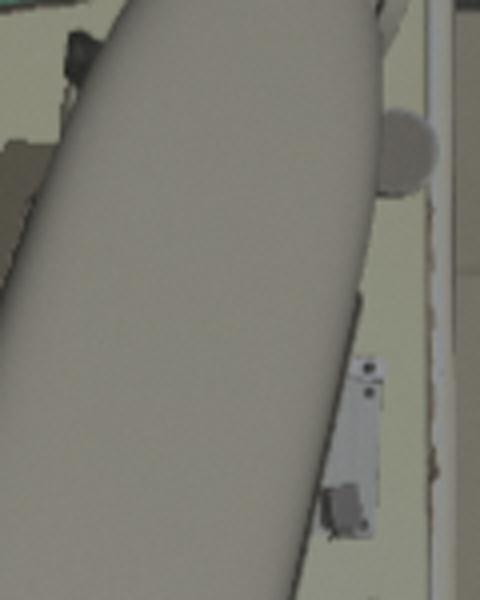

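The arm hides the tray from above, but offcut B is visibly undisturbed. On to B.

```bash
python3 -m crank '0 0 0 0.004 -0.008 -0.12 0;0 0 0 0.004 -0.008 -0.118 0;0 0 0 0 0 -0.118 0;-0.029 0.008 0.002 0 0 0 0;-0.029 0.008 0.002 0 0 0 0;-0.029 0.008 0.002 0 0 0 0;-0.029 0.008 0.002 0 0 0 0;-0.029 0.008 0.004 0 0 0 0;-0.029 0.008 0.004 0 0 0 0;-0.029 0.008 0.006 0 0 0 0;-0.029 0.008 0.008 0 0 0 0;-0.02 0.008 0.005 0 0 0 0;0 0 0 0 0 0 0;0 0 0 0 0 0 0;0 0 0 0 0 0 0'; python3 - <<'E'
from h import *
st(); plan(.383,-.3225,.034,.245)
E
```

```text
clock: 6.88
eef_pos: [0.3764, -0.3184, 0.1015]
tool_rot: [0.991, 0.134, -0.011, -0.01]
ft_force: [-0.2, -0.4, -1.3]
grip_width: 0.0426
t 6.88 p [ 0.3764 -0.3184  0.1015] yaw 0.2685 zax [-0.025  0.017 -1.   ] F [-0.18 -0.42 -1.31] T [-0.04 -0.02  0.03] w 0.0426
turn [-0.023  0.02   0.023] | shift after turn(mm) [ 5.4  5.6 67.5] | shift before [ 6.6  7.3 67.2] |n 0.068
```

```bash
python3 -m crank '0.005 0.006 0.01 -0.02 0.018 0.02 0;0 0 0.02 0 0 0 0;0 0 0 0 0 0 0;0 0 0 0 0 0 0'; python3 - <<'E'
from h import *
st(); plan(.383,-.3225,.034,.245)
E
```

```text
clock: 7.22
eef_pos: [0.387, -0.3213, 0.0708]
tool_rot: [0.992, 0.126, 0.001, -0.0]
ft_force: [-0.2, -0.3, 0.7]
grip_width: 0.0426
t 7.22 p [ 0.387  -0.3213  0.0708] yaw 0.2527 zax [ 0.001  0.001 -1.   ] F [-0.15 -0.32  0.73] T [ 0.01 -0.07 -0.02] w 0.0426
turn [-0.001 -0.002  0.008] | shift after turn(mm) [-4.2  0.2 36.8] | shift before [-4.3  0.2 36.8] |n 0.037
```

```bash
python3 -m crank '-0.003 0 0.013 0 0 0.005 0;0 0 0.013 0 0 0 0;0 0 0.009 0 0 0 0;0 0 0.001 0 0 0 0;0 0 0 0 0 0 1;0 0 0 0 0 0 1;0 0 0 0 0 0 1;0 0 0 0 0 0 1;0 0 0 0 0 0 1;0 0 0 0 0 0 1;0 0 -0.03 0 0 0 1;0 0 -0.03 0 0 0 1;0 0 -0.03 0 0 0 1;0 0 -0.015 0 0 0 1;0 0 0 0 0 0 1;0 0 0 0 0 0 1'; python3 - <<'E'
from h import *
st(); plan(.616,-.235,.15,-.1)
E
```

```text
clock: 8.55
eef_pos: [0.3891, -0.3212, 0.1484]
tool_rot: [0.992, 0.127, 0.003, 0.001]
ft_force: [-0.3, -0.3, -0.4]
grip_width: 0.0183
t 8.55 p [ 0.3891 -0.3212  0.1484] yaw 0.2543 zax [ 0.006 -0.002 -1.   ] F [-0.33 -0.32 -0.37] T [0.01 0.04 0.  ] w 0.0183
turn [ 0.002 -0.006  0.354] | shift after turn(mm) [ 217.1 -108.5   -1.6] | shift before [241.3 -26.4  -0.3] |n 0.243
```

```bash
python3 -m crank '0 0 0 0 0 0.118 1;0 0 0 0 0 0.118 1;0 0 0 0 0 0.118 1;0.027 -0.0135 0 0 0 0 1;0.027 -0.0135 0 0 0 0 1;0.027 -0.0135 0 0 0 0 1;0.027 -0.0135 0 0 0 0 1;0.027 -0.0135 0 0 0 0 1;0.027 -0.0135 0 0 0 0 1;0.027 -0.0135 0 0 0 0 1;0.02 -0.01 0 0 0 0 1;0 0 0 0 0 0 1;0 0 0 0 0 0 1;0 0 0 0 0 0 1'; python3 - <<'E'
from h import *
st(); plan(.616,-.235,.04,-.1)
shot("side","c6",290,150,450,280,5)
E
```

```text
clock: 9.72
eef_pos: [0.607, -0.2339, 0.1203]
tool_rot: [0.998, -0.062, -0.013, -0.006]
ft_force: [0.4, 0.3, 0.3]
grip_width: 0.0182
t 9.72 p [ 0.607  -0.2339  0.1203] yaw -0.1232 zax [-0.026  0.014 -1.   ] F [0.4  0.33 0.33] T [-0.02 -0.01 -0.04] w 0.0182
turn [-0.011  0.027 -0.023] | shift after turn(mm) [ 9.   0.2 80.3] | shift before [11.2  0.8 80. ] |n 0.081
```

View pics/c6.png

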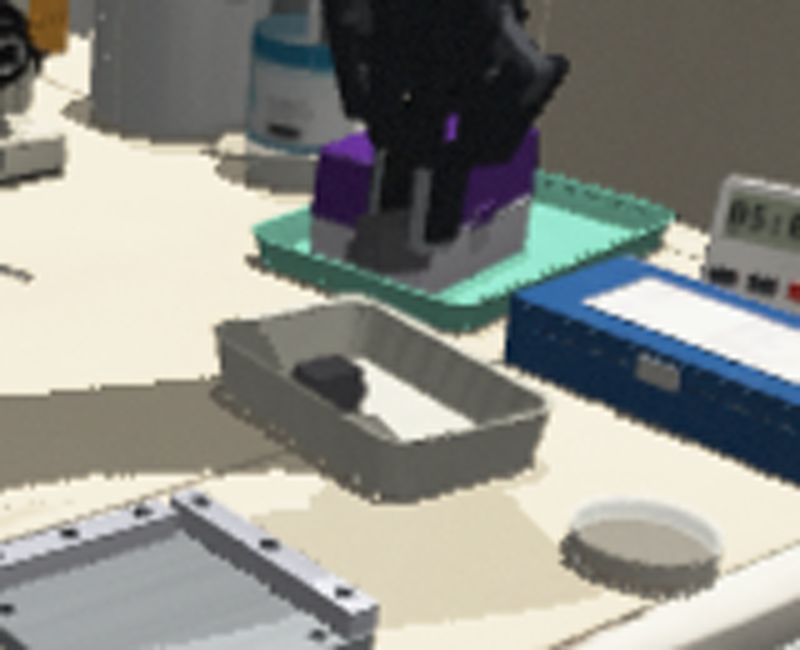

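Offcut A lies in the tray at (330,380) in the crop, and B is held above. Placing B.

```bash
python3 -m crank '0.009 0 0.01 -0.011 0.025 -0.02 1;0 0 0.025 0 0 0 1;0 0 0.025 0 0 0 1;0 0 0.015 0 0 0 1;0 0 0.003 0 0 0 1;0 0 0 0 0 0 1;0 0 0 0 0 0 0.15;0 0 0 0 0 0 0.15;0 0 0 0 0 0 0.15;0 0 0 0 0 0 0.15;0 0 -0.03 0 0 0 0.15;0 0 -0.03 0 0 0 0.15;0 0 -0.03 0 0 0 0.15;0 0 -0.01 0 0 0 0.15;0 0 0 0 0 0 0;0 0 0 0 0 0 0'; python3 - <<'E'
from h import *
st(); plan(.421,-.0915,.17,-.497)
shot("side","c7",290,150,450,280,5)
E
```

```text
clock: 11.1
eef_pos: [0.6101, -0.2419, 0.1527]
tool_rot: [0.998, -0.057, 0.003, 0.003]
ft_force: [0.9, 0.7, -0.5]
grip_width: 0.0427
t 11.1 p [ 0.6101 -0.2419  0.1527] yaw -0.1138 zax [ 0.006 -0.005 -1.   ] F [ 0.87  0.68 -0.5 ] T [ 0.02  0.06 -0.03] w 0.0427
turn [ 0.003 -0.007  0.383] | shift after turn(mm) [-238.   -42.   -17.3] | shift before [-204.9 -127.9  -19.2] |n 0.242
```

View pics/c7.png

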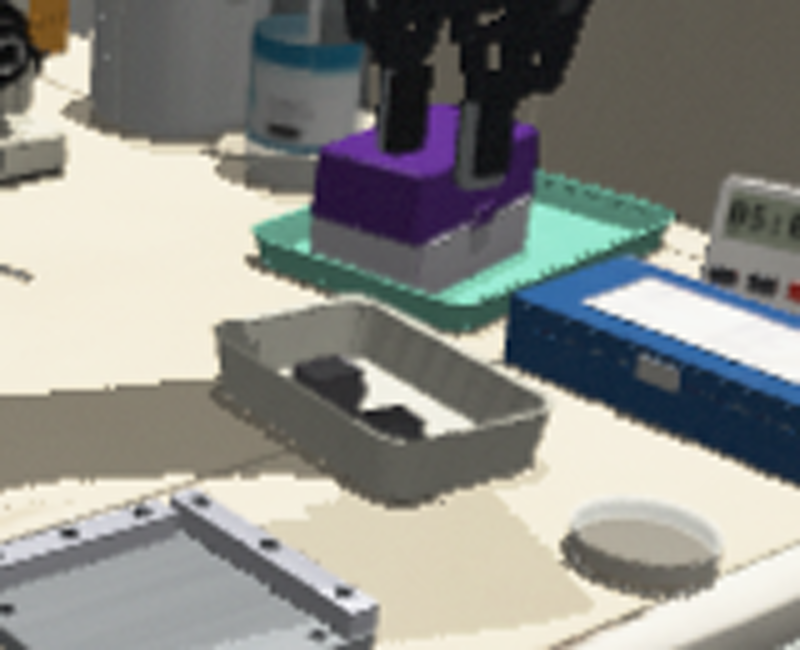

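Both offcuts are in the tray, at (330,380) and (393,420) in the crop, and let go of. Now to the bracket.

```bash
python3 -m crank '0 0 -0.005 0 0 0.096 0;0 0 -0.005 0 0 0.096 0;0 0 -0.005 0 0 0.096 0;0 0 -0.002 0 0 0.095 0;-0.029 -0.005 0 0 0 0 0;-0.029 -0.005 0 0 0 0 0;-0.029 -0.005 0 0 0 0 0;-0.029 -0.005 0 0 0 0 0;-0.029 -0.005 0 0 0 0 0;-0.029 -0.005 0 0 0 0 0;-0.029 -0.005 0 0 0 0 0;-0.025 -0.005 0 0 0 0 0;0 0 0 0 0 0 0;0 0 0 0 0 0 0;0 0 0 0 0 0 0'; python3 - <<'E'
from h import *
st(); plan(.421,-.0915,.10,-.497)
E
```

```text
clock: 12.4
eef_pos: [0.3747, -0.1511, 0.1482]
tool_rot: [0.978, -0.205, -0.012, -0.024]
ft_force: [-0.0, 0.6, 0.9]
grip_width: 0.0426
t 12.4 p [ 0.3747 -0.1511  0.1482] yaw -0.4126 zax [-0.013  0.052 -0.999] F [-0.05  0.59  0.93] T [-0.08 -0.02 -0.01] w 0.0426
turn [-0.041  0.034  0.084] | shift after turn(mm) [ 12.3 -74.4  48.2] | shift before [ 20.1 -71.   50.6] |n 0.09
```

```bash
python3 -m crank '0 0 0 -0.04 0.034 0.08 0;0.003 -0.019 0.01 0 0 0 0;0.003 -0.019 0.01 0 0 0 0;0.003 -0.019 0.01 0 0 0 0;0.003 -0.017 0.01 0 0 0 0;0 0 0 0 0 0 0;0 0 0 0 0 0 0;0 0 0 0 0 0 0'; python3 - <<'E'
from h import *
st(); plan(.421,-.0915,.041,-.497)
E
```

```text
clock: 13.07
eef_pos: [0.3954, -0.1572, 0.1076]
tool_rot: [0.978, -0.206, 0.008, -0.027]
ft_force: [0.0, -0.5, -0.7]
grip_width: 0.0428
t 13.07 p [ 0.3954 -0.1572  0.1076] yaw -0.4154 zax [ 0.027  0.05  -0.998] F [ 0.01 -0.49 -0.73] T [-0.    0.04  0.06] w 0.0428
turn [-0.057 -0.002  0.082] | shift after turn(mm) [ -8.8 -69.9  66.6] | shift before [ -3.4 -66.6  70.4] |n 0.097
```

```bash
python3 -c "
from h import *
o=readout.get_obs(); print(o['joint_pos'].round(3),o['tau'].round(1),o['ft_force'])"
```

```text
[-0.416  0.215 -0.426  0.926  0.057  3.141] [  0.1 -31.6  21.   -0.1   0.2  -0. ] [ 0.01130109 -0.48907436 -0.73058062]
```

Joint 6 is at its limit, so I'll use the half-turned grasp (yaw +π).

```bash
python3 -m crank '0 0 -0.02 -0.055 0 0 0;0 0 -0.02 0 0 -0.118 0;0 0 0 0 0 -0.118 0;0 0 0 0 0 -0.118 0;0 0 0 0 0 -0.118 0;0 0 0 0 0 -0.118 0;0 0 0 0 0 -0.118 0;0 0 0 0 0 -0.118 0;0 0 0 0 0 -0.118 0;0 0 0 0 0 -0.118 0;0 0 0 0 0 -0.118 0;0 0 0 0 0 -0.118 0;0 0 0 0 0 -0.118 0;0 0 0 0 0 -0.118 0;0 0 0 0 0 -0.118 0;0 0 0 0 0 -0.118 0;0 0 0 0 0 -0.118 0;0 0 0 0 0 -0.118 0;0 0 0 0 0 -0.118 0;0 0 0 0 0 -0.118 0'; python3 - <<'E'
from h import *
st(); plan(.421,-.0915,.10,2.645)
E
```

```text
clock: 14.73
eef_pos: [0.3967, -0.176, 0.1614]
tool_rot: [0.566, 0.824, 0.002, 0.012]
ft_force: [1.1, 0.2, -0.7]
grip_width: 0.0424
t 14.73 p [ 0.3967 -0.176   0.1614] yaw 1.9376 zax [ 0.021 -0.01  -1.   ] F [ 1.05  0.19 -0.66] T [-0.    0.01 -0.03] w 0.0424
turn [ 0.01   0.022 -0.707] | shift after turn(mm) [18.9 85.8 61.4] | shift before [71.1 52.  61.1] |n 0.107
```

```bash
python3 -m crank '0 0 0 0 0.01 -0.118 0;0 0 0 0.005 0 -0.118 0;0 0 0 0 0 -0.118 0;0 0 0 0 0 -0.118 0;0 0 0 0 0 -0.118 0;0 0 0 0 0 -0.1 0;0.0045 0.021 0.013 0 0 0 0;0.0045 0.021 0.013 0 0 0 0;0.0045 0.021 0.013 0 0 0 0;0.0045 0.021 0.013 0 0 0 0;0 0 0.005 0 0 0 0;0 0 0 0 0 0 0;0 0 0 0 0 0 0;0 0 0 0 0 0 0'; python3 - <<'E'
from h import *
st(); plan(.421,-.0915,.041,2.645)
E
```

```text
clock: 15.9
eef_pos: [0.4272, -0.0988, 0.1117]
tool_rot: [0.239, 0.971, -0.004, 0.015]
ft_force: [0.3, -0.2, -0.0]
grip_width: 0.0426
t 15.9 p [ 0.4272 -0.0988  0.1117] yaw 2.6581 zax [ 0.028 -0.014 -0.999] F [ 0.32 -0.17 -0.02] T [ 0.01  0.03 -0.02] w 0.0426
turn [0.001 0.032 0.013] | shift after turn(mm) [ 8.9  3.5 70.7] | shift before [11.1  3.6 70.4] |n 0.071
```

```bash
python3 -m crank '0.009 0.0035 0 0 0.03 0.012 0;0 0 0.02 0 0 0 0;0 0 0.01 0 0 0 0;0 0 0 0 0 0 0;0 0 0 0 0 0 0'; python3 - <<'E'
from h import *
st(); plan(.421,-.0915,.041,2.645)
E
```

```text
clock: 16.32
eef_pos: [0.4234, -0.096, 0.0847]
tool_rot: [0.249, 0.969, -0.0, 0.005]
ft_force: [0.5, -1.0, -0.3]
grip_width: 0.0426
t 16.32 p [ 0.4234 -0.096   0.0847] yaw 2.6386 zax [ 0.009 -0.003 -1.   ] F [ 0.46 -0.96 -0.32] T [ 0.01 -0.   -0.01] w 0.0426
turn [ 0.002  0.009 -0.006] | shift after turn(mm) [ 4.3  2.8 43.7] | shift before [ 4.7  2.7 43.7] |n 0.044
```

```bash
python3 -m crank '0.004 0.003 0.013 0 0.008 -0.005 0;0 0 0.015 0 0 0 0;0 0 0.01 0 0 0 0;0 0 0.004 0 0 0 0;0 0 0 0 0 0 0'; python3 - <<'E'
from h import *
st(); plan(.421,-.0915,.041,2.645)
E
```

```text
clock: 16.73
eef_pos: [0.4248, -0.0941, 0.0455]
tool_rot: [0.248, 0.969, 0.001, 0.005]
ft_force: [0.7, 0.6, -0.2]
grip_width: 0.0429
t 16.73 p [ 0.4248 -0.0941  0.0455] yaw 2.6403 zax [ 0.009 -0.001 -1.   ] F [ 0.72  0.56 -0.25] T [ 0.04  0.03 -0.01] w 0.0429
turn [ 0.004  0.009 -0.005] | shift after turn(mm) [4.6 0.5 4.5] | shift before [4.6 0.4 4.5] |n 0.006
```

```bash
python3 -m crank '0.003 0 0.004 0 0.008 0 0;0 0 0 0 0 0 1;0 0 0 0 0 0 1;0 0 0 0 0 0 1;0 0 0 0 0 0 1;0 0 0 0 0 0 1;0 0 0 0 0 0 1;0 0 0 0 0 0 1;0 0 -0.02 0 0 0 1;0 0 -0.03 0 0 0 1;0 0 -0.03 0 0 0 1;0 0 0 0 0 0 1;0 0 0 0 0 0 1'; python3 - <<'E'
from h import *
st(); plan(.428,-.284,.11,np.pi-.032)
E
```

```text
clock: 17.82
eef_pos: [0.4209, -0.0928, 0.1253]
tool_rot: [0.248, 0.969, 0.002, -0.001]
ft_force: [-0.1, 0.9, -2.0]
grip_width: 0.013
t 17.82 p [ 0.4209 -0.0928  0.1253] yaw 2.6399 zax [-0.001  0.004 -1.   ] F [-0.08  0.88 -1.95] T [0.   0.04 0.05] w 0.013
turn [ 0.004 -0.002 -0.47 ] | shift after turn(mm) [ -13.3 -190.9   15.3] | shift before [ -98.2 -164.2   14.6] |n 0.192
```

```bash
python3 -m crank '0 0 0 0 0 -0.118 1;0 0 0 0 0 -0.118 1;0 0 0 0 0 -0.118 1;0 0 0 0 0 -0.115 1;-0.002 -0.024 0 0 0 0 1;-0.002 -0.024 0 0 0 0 1;-0.002 -0.024 0 0 0 0 1;-0.002 -0.024 0 0 0 0 1;-0.002 -0.024 0 0 0 0 1;-0.002 -0.024 0 0 0 0 1;-0.002 -0.024 0 0 0 0 1;0 -0.015 0 0 0 0 1;0 0 0 0 0 0 1;0 0 0 0 0 0 1;0 0 0 0 0 0 1'; python3 - <<'E'
from h import *
st(); plan(.428,-.284,.055,np.pi-.032)
shot("top","c8",340,195,405,260,9)
shot("side","c8s",260,200,400,310,5)
a=cv2.imread("pics/c8.png");b=cv2.imread("pics/c8s.png");h=400
a=cv2.resize(a,(h,h));b=cv2.resize(b,(400,400*110//140));b=cv2.copyMakeBorder(b,0,400-b.shape[0],0,0,0)
cv2.imwrite("pics/c8j.png",np.hstack([a,b]))
E
```

```text
clock: 19.07
eef_pos: [0.4263, -0.2791, 0.1076]
tool_rot: [0.002, 1.0, 0.008, -0.01]
ft_force: [-0.2, 1.0, -1.6]
grip_width: 0.013
t 19.07 p [ 0.4263 -0.2791  0.1076] yaw 3.1378 zax [-0.02   0.015 -1.   ] F [-0.21  0.97 -1.55] T [ 0.02 -0.05  0.04] w 0.013
turn [ 0.015 -0.02   0.028] | shift after turn(mm) [-1.9 -4.8 52.6] | shift before [-2.8 -5.7 52.4] |n 0.053
```

View pics/c8j.png

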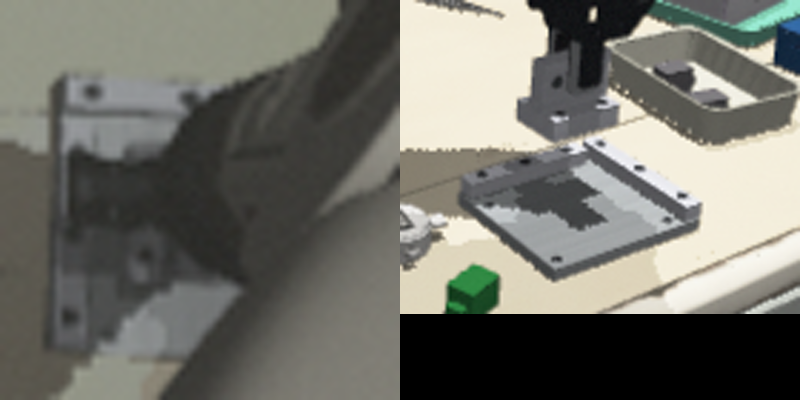

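The bracket is held upright over the plate, square by eye. Correct and lower.

```bash
python3 -m crank '-0.002 -0.005 0.01 0.015 -0.02 0.028 1;0 0 0.015 0 0 0 1;0 0 0.01 0 0 0 1;0 0 0 0 0 0 1;0 0 0 0 0 0 1'; python3 - <<'E'
from h import *
st(); plan(.428,-.284,.055,np.pi-.032)
E
```

```text
clock: 19.58
eef_pos: [0.4292, -0.2787, 0.0727]
tool_rot: [0.012, 1.0, -0.0, 0.001]
ft_force: [-0.7, 0.2, -0.7]
grip_width: 0.0127
t 19.58 p [ 0.4292 -0.2787  0.0727] yaw 3.1168 zax [ 0.002 -0.    -1.   ] F [-0.67  0.21 -0.68] T [-0.    0.   -0.02] w 0.0127
turn [-0.     0.002  0.007] | shift after turn(mm) [ 1.  -5.4 17.7] | shift before [ 1.1 -5.3 17.7] |n 0.019
```

```bash
python3 -m crank '0.001 -0.005 0.005 0 0 0.007 1;0 0 0.005 0 0 0 1;0 0 0.004 0 0 0 1;0 0 0.003 0 0 0 1;0 0 0 0 0 0 1;0 0 0 0 0 0 1'; python3 - <<'E'
from h import *
st()
E
```

```text
clock: 20.08
eef_pos: [0.4295, -0.2836, 0.0563]
tool_rot: [0.015, 1.0, -0.001, 0.002]
ft_force: [-0.6, -0.1, -1.8]
grip_width: 0.0129
t 20.08 p [ 0.4295 -0.2836  0.0563] yaw 3.1113 zax [ 0.005 -0.002 -1.   ] F [-0.62 -0.1  -1.76] T [ 0.02 -0.07  0.05] w 0.0129
```

Lower gently to contact.

```bash
python3 -m crank '0 0 0.003 0 0 0 1;0 0 0 0 0 0 1'; python3 -m crank '0 0 0.002 0 0.004 0 1;0 0 0 0 0 0 1'; python3 -m crank '0 0 0.002 0 0 0 1;0 0 0 0 0 0 1'; python3 -c "
from h import *
st()"
```

```text
clock: 20.25
eef_pos: [0.4301, -0.2841, 0.0536]
tool_rot: [0.015, 1.0, -0.001, 0.003]
ft_force: [0.4, -0.9, -1.2]
grip_width: 0.0128
clock: 20.42
eef_pos: [0.4306, -0.2845, 0.0538]
tool_rot: [0.015, 1.0, -0.002, 0.002]
ft_force: [-0.2, 0.2, -1.2]
grip_width: 0.013
clock: 20.58
eef_pos: [0.4312, -0.285, 0.0536]
tool_rot: [0.015, 1.0, -0.003, 0.003]
ft_force: [-1.2, -0.2, -1.7]
grip_width: 0.013
t 20.58 p [ 0.4312 -0.285   0.0536] yaw 3.1108 zax [ 0.005 -0.005 -1.   ] F [-1.19 -0.25 -1.71] T [-0.03 -0.02 -0.06] w 0.013
```

```bash
python3 -m crank '0 0 0.004 0 0 0 1;0 0 0.004 0 0 0 1'; python3 -m crank '0 0 0.005 0 0 0 1;0 0 0 0 0 0 1'; python3 -c "
from h import *
st()"
```

```text
clock: 20.75
eef_pos: [0.4317, -0.2856, 0.0531]
tool_rot: [0.015, 1.0, -0.003, 0.004]
ft_force: [-12.5, 7.9, 40.1]
grip_width: 0.0128
clock: 20.92
eef_pos: [0.4317, -0.2856, 0.055]
tool_rot: [0.016, 1.0, -0.004, 0.006]
ft_force: [1.0, 1.0, -2.1]
grip_width: 0.0129
t 20.92 p [ 0.4317 -0.2856  0.055 ] yaw 3.1105 zax [ 0.011 -0.009 -1.   ] F [ 1.03  1.04 -2.09] T [ 0.01  0.03 -0.01] w 0.0129
```

Contact with the plate is at TCP z≈0.053, at roughly 10 N per mm of command. Square up, then slide toward the far fence.

```bash
python3 -m crank '0 0 0.001 -0.009 0.011 0 1;-0.003 0 0.001 0 0 0 1;-0.003 0 0.001 0 0 0 1'; python3 -c "
from h import *
st()"; python3 -m crank '-0.003 0 0.001 0 0 0 1;-0.003 0 0.001 0 0 0 1'; python3 -c "
from h import *
st()"
```

```text
clock: 21.17
eef_pos: [0.4373, -0.2862, 0.0532]
tool_rot: [0.016, 1.0, -0.0, -0.0]
ft_force: [-14.0, 3.2, 26.3]
grip_width: 0.0125
t 21.17 p [ 0.4373 -0.2862  0.0532] yaw 3.1098 zax [-0. -0. -1.] F [-13.97   3.16  26.3 ] T [0.92 2.8  0.01] w 0.0125
clock: 21.33
eef_pos: [0.4378, -0.2862, 0.0534]
tool_rot: [0.017, 1.0, -0.0, -0.007]
ft_force: [-11.8, 2.5, 23.1]
grip_width: 0.013
t 21.33 p [ 0.4378 -0.2862  0.0534] yaw 3.1082 zax [-0.013 -0.001 -1.   ] F [-11.79   2.48  23.12] T [0.65 2.56 0.07] w 0.013
```

```bash
python3 -m crank '-0.003 0 -0.002 0 -0.01 0 1;-0.003 0 0 0 0 0 1'; python3 -c "
from h import *
st()"; python3 -m crank '-0.003 0 0 0 0 0 1;-0.003 0 0 0 0 0 1'; python3 -c "
from h import *
st()"
```

```text
clock: 21.5
eef_pos: [0.443, -0.2862, 0.0547]
tool_rot: [0.017, 1.0, -0.0, -0.003]
ft_force: [-0.8, 0.3, -1.6]
grip_width: 0.0128
t 21.5 p [ 0.443  -0.2862  0.0547] yaw 3.1076 zax [-0.006 -0.    -1.   ] F [-0.84  0.34 -1.59] T [-0.02 -0.   -0.07] w 0.0128
clock: 21.67
eef_pos: [0.4441, -0.2861, 0.0535]
tool_rot: [0.018, 1.0, -0.0, -0.01]
ft_force: [-15.8, 2.3, 25.7]
grip_width: 0.013
t 21.67 p [ 0.4441 -0.2861  0.0535] yaw 3.1056 zax [-0.019  0.    -1.   ] F [-15.84   2.32  25.74] T [ 0.45  3.05 -0.07] w 0.013
```

```bash
python3 -m crank '0 0 -0.003 0 -0.019 0 1;-0.002 0 -0.001 0 0 0 1'; python3 -c "
from h import *
st()"; python3 -m crank '-0.003 0 -0.001 0 0 0 1;-0.003 0 -0.001 0 0 0 1'; python3 -c "
from h import *
st()"
```

```text
clock: 21.83
eef_pos: [0.4438, -0.2857, 0.0556]
tool_rot: [0.018, 1.0, 0.0, -0.004]
ft_force: [-6.2, -0.2, 2.6]
grip_width: 0.0131
t 21.83 p [ 0.4438 -0.2857  0.0556] yaw 3.1048 zax [-0.008  0.001 -1.   ] F [-6.16 -0.17  2.6 ] T [-0.09  1.38 -0.14] w 0.0131
clock: 22.0
eef_pos: [0.4444, -0.2854, 0.055]
tool_rot: [0.019, 1.0, 0.001, -0.011]
ft_force: [-7.9, -0.2, 3.5]
grip_width: 0.0128
t 22.0 p [ 0.4444 -0.2854  0.055 ] yaw 3.1026 zax [-0.021  0.002 -1.   ] F [-7.92 -0.16  3.47] T [-0.15  1.72 -0.07] w 0.0128
```

Blocked at x≈0.444 with 8 N against it and little vertical load, so that's the far fence. Now slide to the side fence.

```bash
python3 -m crank '0 0.003 -0.001 0 -0.02 0 1;-0.001 0.003 0 0 -0.006 0 1;-0.001 0.003 0 0 -0.006 0 1'; python3 -c "
from h import *
st()"; python3 -m crank '-0.001 0.003 0 0 -0.006 0 1;-0.001 0.003 0 0 -0.006 0 1'; python3 -c "
from h import *
st()"
```

```text
clock: 22.25
eef_pos: [0.4438, -0.2791, 0.0533]
tool_rot: [0.021, 1.0, -0.003, 0.0]
ft_force: [-9.3, -10.1, 10.1]
grip_width: 0.0132
t 22.25 p [ 0.4438 -0.2791  0.0533] yaw 3.0992 zax [ 0.001 -0.005 -1.   ] F [ -9.3  -10.11  10.12] T [-2.14  2.12 -0.1 ] w 0.0132
clock: 22.42
eef_pos: [0.4437, -0.2782, 0.0536]
tool_rot: [0.023, 1.0, -0.009, 0.003]
ft_force: [-6.7, -7.4, 4.8]
grip_width: 0.0125
t 22.42 p [ 0.4437 -0.2782  0.0536] yaw 3.0956 zax [ 0.006 -0.019 -1.   ] F [-6.73 -7.36  4.8 ] T [-1.51  1.82  0.01] w 0.0125
```

```bash
python3 -m crank '0.002 0 -0.002 -0.019 0.006 0.0 1;0 0.003 -0.001 -0.005 0 0 1'; python3 -c "
from h import *
st()"; python3 -m crank '0 0.004 -0.001 -0.006 0 0 1;0 0.004 -0.001 -0.006 0 0 1'; python3 -c "
from h import *
st()"
```

```text
clock: 22.58
eef_pos: [0.443, -0.275, 0.0562]
tool_rot: [0.023, 1.0, 0.003, 0.001]
ft_force: [0.9, -0.3, -1.7]
grip_width: 0.0128
t 22.58 p [ 0.443  -0.275   0.0562] yaw 3.0958 zax [ 0.003  0.007 -1.   ] F [ 0.91 -0.29 -1.69] T [-0.06 -0.06  0.05] w 0.0128
clock: 22.75
eef_pos: [0.4436, -0.273, 0.0575]
tool_rot: [0.024, 1.0, 0.002, 0.0]
ft_force: [-2.5, -14.3, -11.0]
grip_width: 0.0134
t 22.75 p [ 0.4436 -0.273   0.0575] yaw 3.094 zax [ 0.     0.004 -1.   ] F [ -2.51 -14.29 -11.02] T [-3.81  0.67  0.27] w 0.0134
```

Stiction earlier; now the side fence at y≈-0.273 pushes back with 14 N, but the bracket has risen 4 mm. Back off slightly, set it down square, then press.

```bash
python3 -m crank '0.001 -0.003 0.001 -0.003 0 -0.012 1;0 0 0.003 0 0 0 1;0 0 0 0 0 0 1'; python3 -c "
from h import *
st()"; python3 -m crank '0 0 0.004 0 0 0 1;0 0 0 0 0 0 1'; python3 -c "
from h import *
st()"
```

```text
clock: 23.0
eef_pos: [0.4438, -0.2766, 0.0532]
tool_rot: [0.018, 1.0, 0.003, 0.001]
ft_force: [-2.4, -0.6, 2.4]
grip_width: 0.0128
t 23.0 p [ 0.4438 -0.2766  0.0532] yaw 3.1063 zax [ 0.001  0.006 -1.   ] F [-2.37 -0.56  2.42] T [-0.32  0.72 -0.08] w 0.0128
clock: 23.17
eef_pos: [0.4437, -0.2762, 0.0544]
tool_rot: [0.018, 1.0, 0.003, 0.001]
ft_force: [-2.3, -0.2, -2.5]
grip_width: 0.013
t 23.17 p [ 0.4437 -0.2762  0.0544] yaw 3.106 zax [ 0.002  0.006 -1.   ] F [-2.29 -0.2  -2.55] T [-0.07  0.41 -0.03] w 0.013
```

```bash
python3 -m crank '0 0.003 0 0.004 0 0 1;0 0.003 0 -0.004 0 0 1'; python3 -c "
from h import *
st()"; python3 -m crank '0 0.003 0 -0.006 0 0 1;0 0.003 0.0 -0.006 0 0 1'; python3 -c "
from h import *
st()"
```

```text
clock: 23.33
eef_pos: [0.4439, -0.2729, 0.0552]
tool_rot: [0.019, 1.0, -0.001, 0.001]
ft_force: [-3.1, -14.1, -4.9]
grip_width: 0.013
t 23.33 p [ 0.4439 -0.2729  0.0552] yaw 3.1038 zax [ 0.002 -0.002 -1.   ] F [ -3.11 -14.09  -4.92] T [-3.4   0.85 -0.09] w 0.013
clock: 23.5
eef_pos: [0.444, -0.2729, 0.0552]
tool_rot: [0.02, 1.0, -0.003, 0.0]
ft_force: [-3.8, -10.1, -0.4]
grip_width: 0.0128
t 23.5 p [ 0.444  -0.2729  0.0552] yaw 3.1006 zax [-0.    -0.007 -1.   ] F [ -3.82 -10.15  -0.41] T [-2.32  0.9   0.05] w 0.0128
```

```bash
python3 -m crank '-0.001 0.001 0.004 0 0 0 1;-0.0015 0.0015 0.003 -0.003 -0.003 0 1;-0.002 0.002 0.001 -0.003 -0.003 0 1'; python3 -c "
from h import *
st()
shot('side','c9',270,200,370,290,7)
shot('top','c9t',340,195,405,260,9)"
```

```text
clock: 23.75
eef_pos: [0.4442, -0.2728, 0.0535]
tool_rot: [0.023, 1.0, -0.007, -0.001]
ft_force: [-8.8, -7.3, -1.4]
grip_width: 0.0127
t 23.75 p [ 0.4442 -0.2728  0.0535] yaw 3.0965 zax [-0.002 -0.013 -1.   ] F [-8.85 -7.25 -1.44] T [-1.79  1.82  0.12] w 0.0127
```

View pics/c9.png

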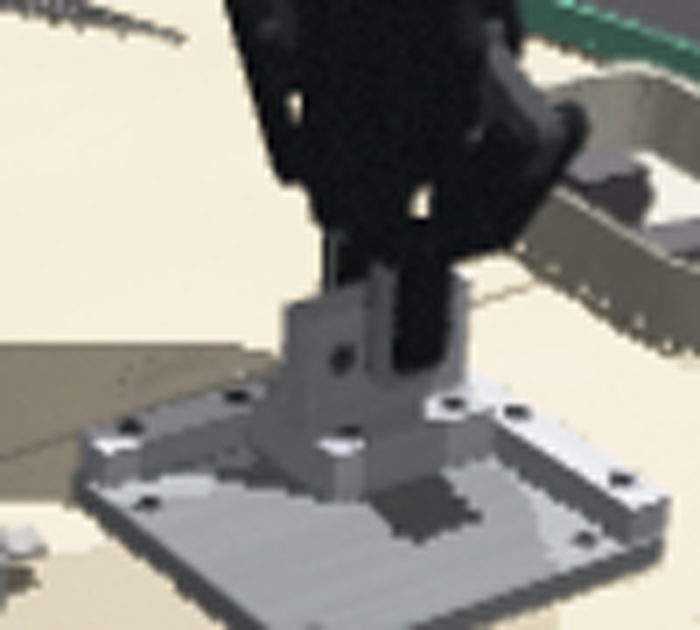

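The bracket sits in the corner against both fences, and the fingers hold the rib. One more pressing pass to trim tilt and yaw.

```bash
python3 -m crank '-0.002 0.002 0.001 -0.012 -0.004 -0.014 1;-0.002 0.002 0.001 -0.005 -0.004 -0.005 1;-0.002 0.002 0.001 -0.005 -0.004 -0.003 1'; python3 -c "
from h import *
st()
[viewer.camera('side') for _ in range(4)]
st()"
```

```text
clock: 24.1
eef_pos: [0.4441, -0.273, 0.0534]
tool_rot: [0.015, 1.0, -0.004, -0.001]
ft_force: [-10.5, -5.4, 12.4]
grip_width: 0.013
t 24.1 p [ 0.4441 -0.273   0.0534] yaw 3.111 zax [-0.002 -0.009 -1.   ] F [-10.52  -5.44  12.35] T [-1.33  2.24 -0.46] w 0.013
t 24.3 p [ 0.4441 -0.273   0.0534] yaw 3.111 zax [-0.002 -0.009 -1.   ] F [-10.5   -5.44  12.82] T [-1.39  2.24 -0.49] w 0.0125
```

```bash
python3 -m crank '-0.002 0.003 0 -0.009 -0.004 -0.003 1;-0.002 0.003 0 -0.005 -0.004 -0.004 1;-0.002 0.003 0 -0.005 -0.004 -0.004 1'; python3 -c "
from h import *
[viewer.camera('side') for _ in range(8)]
st()"
```

```text
clock: 24.55
eef_pos: [0.4442, -0.2729, 0.0536]
tool_rot: [0.015, 1.0, -0.006, -0.002]
ft_force: [-8.8, -9.7, 4.3]
grip_width: 0.0128
t 24.95 p [ 0.4442 -0.2729  0.0535] yaw 3.111 zax [-0.003 -0.012 -1.   ] F [ -8.8  -10.2    5.57] T [-2.14  1.92 -0.45] w 0.0127
```

```bash
python3 -c "
from h import *
shot('side','c10',285,180,375,270,7); st()"
```

```text
t 25.0 p [ 0.4443 -0.2729  0.0536] yaw 3.111 zax [-0.003 -0.012 -1.   ] F [-8.41 -9.59  3.39] T [-2.09  1.87 -0.37] w 0.0128
```

View pics/c10.png

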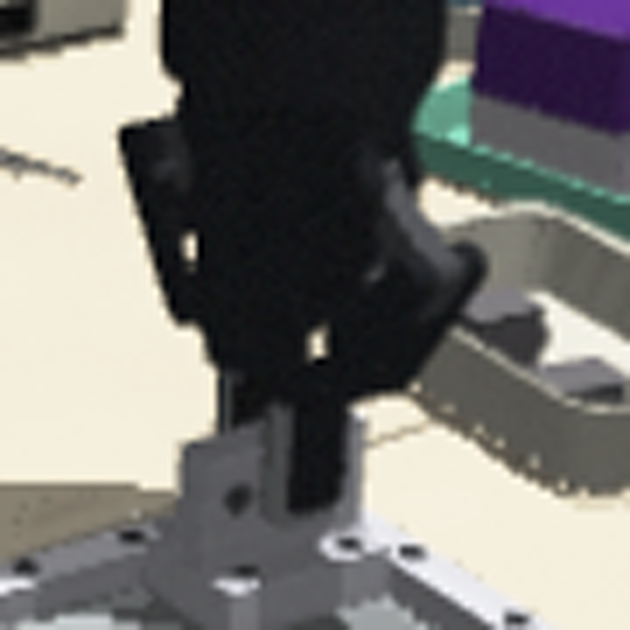

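The base end meets the far fence near (388,570) with no visible gap, and both offcuts lie in the tray. The press is steady, so I'm handing in.

```bash
python3 -c "
from h import *
from workcell import order
st(); print(order.job_done())"
```

```text
t 25.0 p [ 0.4443 -0.2729  0.0536] yaw 3.111 zax [-0.003 -0.012 -1.   ] F [-8.41 -9.59  3.39] T [-2.09  1.87 -0.37] w 0.0128
the job is handed in; nothing more can be done
None
```

I put both offcuts in the tray and let go of them. I then slid the bracket into the corner and handed the job in at 25.0 s with the gripper still pressing it there; no verdict was reported.

**Last checks before handing in:**
- **Push:** the wrist read about 8.4 N against the far fence direction and 9.6 N against the side fence direction. It was steady over the last 0.4 s. The vertical load was about 3 N, so plate friction may take a small share of these.
- **Pose:** the tool was about 0.001 rad from my estimate of the fixture's angle, which itself spread by about 0.01–0.02 rad. Its tilt was about 0.012 rad. The TCP stood at 0.0536 m, against 0.053 m where the bracket first met the plate.
- **Camera:** the last picture shows both offcuts in the tray and no visible gap at the far fence.

**What went wrong or disagreed:**
- Joint 6 reached the end of its range on the first approach to the bracket, so I took the grasp half a turn round.
- The bracket stuck by friction about 5 mm short of the side fence, then rose 4 mm. I set it back down on the plate before pressing.
- The final tool position is about 3.8 mm beyond my camera estimate of the seat along x. I put this down to an off-centre grip on the rib, because the tool stopped at the same x each time. I did not measure the bracket's centre separately.
- I did not re-measure the petri dish and the counter at the end. The arm was kept clear of both.

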